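# Fit the square-headed tamp into the graft press

## Task

Take the square-headed steel tamp out of the stand and fit it into the bore of the graft press. It is a tight fit and the sleeve may sit off the middle of its base: gently set the tamp in leaning, lower edge first, feel for the bore wall, then straighten it and slide it fully home until its head sits flush on the sleeve, and let go. Never force it, and leave the two round-headed tamps standing in the stand.

Things in the scene. Friction and masses are not known exactly. Their poses are not given: they have to be found in the camera images.
- tamp: The square-headed steel tamp, about 0.3 kg: a round shank 20 mm in diameter, 40 mm long, with a flat sharp-edged foot, under a square grip head 26 x 26 mm, 45 mm tall, whose underside is a flat shoulder. Origin at the centre of the foot's face; z along the shank to the head, x and y normal to the head's flat sides. Starts upright in one of the stand's three wells.
- press: The fixed steel graft press: base plate 80 x 150 mm, 12 mm thick, carrying a square sleeve block 48 x 48 mm, its flat top 62 mm above the base's underside. Origin at the centre of the base's underside, z up, y along the slot in which the sleeve is clamped. All is rigid; more than 30 N from the tamp spoils it. Tamp home: shoulder on the sleeve's top, foot 22 mm above this origin.
- stand: The fixed grey plastic stand 60 x 220 mm, 26 mm tall, with three wells 24 mm in diameter and 14 mm deep (floor 12 mm above the underside) in a row along y at -75, 0 and 75 mm. Origin at the centre of its underside.
- tamp_short: A round-headed tamp that stands in another well: shank 18 mm in diameter, head 26 mm in diameter, 60 mm tall. Not to be used. Origin at the centre of its foot, z up.
- tamp_slim: A slender round-headed tamp that stands in the remaining well: shank 12 mm (foot 18 mm), head 20 mm in diameter, 84 mm tall. Not to be used. Origin at the centre of its foot, z up.
- press_mid (a point): Point on the press at the level of the sleeve's flat top, midway along the slot. The upright round bore, 21 mm in diameter, 42 mm deep, open at this level, is NOT exactly here: the sleeve is clamped (it holds over 50 N) with the bore's axis anywhere from 6 mm to -y to 6 mm to +y of this point (press axes), at the same x. No pose shows where; it must be felt or seen.
Mind the look-alikes: they are no part of the job. Leave any red or turquoise look-alike of the press alone.

How it is judged:
On the way, in this order (a step that is already met when the one before it is completed fails the run):
1. the square-headed tamp is lifted out of the stand (height (world z) of tamp above 0.05 m), for 0.1 s.
2. the tamp leans by more than 0.12 rad (7 degrees) with the middle of its foot below 0.5 mm above the sleeve's top, over the bore: its lower edge is in the mouth (angle between tamp's own z axis and vertical above 0.12 rad and z of tamp in the frame of press between 0.05 and 0.0625 m and x of tamp in the frame of press between -0.006 and 0.006 m and y of tamp in the frame of press between -0.014 and 0.014 m), for 0.1 s.
At the end, for the whole second after the job is handed in: The square-headed tamp stands in the press's bore, straight within 0.05 rad, its head within 1.8 mm of the sleeve's top, released and at rest; the two round-headed tamps still stand in their wells (leaning under 0.3 rad, feet within 20 mm of where they began) (z of tamp in the frame of press below 0.0238 m and x of tamp in the frame of press between -0.003 and 0.003 m and y of tamp in the frame of press between -0.009 and 0.009 m and angle between the z axis of tamp and the z axis of press, either way round below 0.05 rad and linear speed of tamp below 0.01 m/s and angle between each of tamp_short, tamp_slim's own z axis and vertical below 0.3 rad and distance of each of tamp_short, tamp_slim from where it was at the start of the episode below 0.02 m); the robot touches nothing.
It fails at once if the tamp presses on the press with more than 30 N (contact force between tamp and press above 30 N).
It fails at once if a round-headed tamp is lifted or knocked over (distance of any of tamp_short, tamp_slim from where it was at the start of the episode above 0.02 m or angle between any of tamp_short, tamp_slim's own z axis and vertical above 0.5 rad).
It also fails if it takes over 70 s, if anything falls off the work surface, if the arm or the gripper's body presses on something with over 40 N, if the wrist force passes 120 N, or if a joint passes its speed limit or range.

## Robot

A 6-joint arm with a two-finger parallel gripper is mounted at the origin on the work surface. World frame = base frame: x ahead of the robot, y to its left, z up, the work surface at z = 0. Lengths are in m, angles in rad, forces in N, time in s.
With the tool pointing down it reaches from about 0.425 to 0.95 m from the base axis. Payload 3.5 kg.
Tool frame: the origin (TCP) lies midway between the tips of the shut fingers; the grasp point (between the pads) lies 19 mm behind it; x points along the fingers, y is the direction in which the jaws open and shut, and the axes are right-handed (so a half turn about x gives the same grasp; the last joint's range is limited). The gripper opens to 85 mm and grips with 20 to 120 N. Pads are 22 mm wide; open, the fingers measure 114 mm over their backs; the gripper's body (76 mm by 85 mm) begins 54 mm behind the grasp point. The pads swing forward as they close: fully open they stand 13 mm farther back than shut.
Start: joints at [-1.303, 0.286, 1.577, -0, 1.279, -0.15], TCP at [0.274, -0.617, 0.231] pointing down, gripper open.
Joint ranges: [-2.77, 2.77], [-0.9, 2.22], [0.21, 2.48], [-1.53, 4.67], [0.24, 2.81], [-2.84, 2.84]. Speed limits (rad/s): [2.79, 2.79, 3.14, 3.14, 3.14, 3.14].

## Interface

Orientations are given as a unit quaternion [x, y, z, w].
In Python, from plant import ctrl, vision gives the robot as it stands. The module is installed in compiled form; this text tells all that it offers.
- The arm moves only by the tool play_rows, never from a script. Its arguments are lists of equal length, an entry for each row: "claw": the closure in counts, from 0 (fully open) to 255 (shut); "travel": the shift along the tool's x, y, z in m, a list of three; "dr": the turn, a rotation vector about the tool's x, y, z in rad, a list of three. In form: {"claw": [claw, ...], "travel": [[tx, ty, tz], ...], "dr": [[wx, wy, wz], ...]}. A call has 1 to 20 rows; each row is the pose to reach, as a shift and turn from the pose measured when the call began, along the tool's axes at that moment; what a row does not reach only later rows make up. A row lasts 1/10 s, in which the tool goes at most 50 mm and 8.59 degrees, less where a joint would pass 70% of its speed; a pose out of reach is approached as far as the arm can. A call with a gripper value outside its range is refused whole. The fingers move at their own pace and stop on an object; "force" is the grip in N (left out, the last holds). Time passes only in rows, so rows that repeat a pose let the fingers close. It gives the time, the measured TCP pose, the force and the opening at its end, in the units of the state.
- ctrl.get_state(): the state, without advancing time (a new reading comes with each control period).
- vision.read_camera(name): name is "scene" or "top"; returns a dict with "img" (384x512x3 uint8, red, green, blue), "range_z" (384x512 float32, m along the optical axis (not along the pixel's ray), 0 where there is no reading), "K" (3x3 intrinsics, pixels), "world_to_cam" (4x4, takes a point from world to camera coordinates). Camera axes: x right, y up, looking along -z (the intrinsics and any distortion apply to the point x, -y, -z); pixel columns grow to the right and rows downward; lengths in m; the calibration is good to about 2 mm. A picture is of the moment at which its call begins.
- ctrl.sign_off(): hands the job in, once; it reports no verdict.
The state is a dict: "time": time; "qpos": joint angles; "dq": joint speeds; "joint_efforts": joint torques, N m; "eef_pos": TCP position; "tcp_rot": TCP orientation; "contact_force": force on the tool from outside, world axes, zero at the start; "wrist_torque": the same for the moment, N m; "opening": opening from 0.0 (shut) to 1.0 (fully open).
Only numpy, scipy, OpenCV 4.12 (cv2) and the standard library are available. Lean on these libraries where they do the work, as an engineer would, in place of code of your own. Each camera call takes 0.05 s, during which the arm holds its last target.

## Working session

There is one attempt and no reset: what is moved stays moved. The work goes in short steps, Python scripts to look and compute and a tool call to move; the robot and the scene stay as the last step left them, time stands still between calls to the robot, and variables do not carry over. Pictures are saved under pics/ and viewed, and the job is handed in when it is done.

Besides the shell and the picture viewer there is one more tool, called as a command line: name --argument value ..., lists and objects as JSON in quotes. play_rows: Moves the arm, as the interface text tells. Its arguments: {"type":"object","properties":{"claw":{"type":"array","items":{"type":"number"}},"travel":{"type":"array","items":{"type":"array","items":{"type":"number"}}},"dr":{"type":"array","items":{"type":"array","items":{"type":"number"}}},"force":{"type":"number"}},"required":["claw","travel","dr"]}

```bash
mkdir -p pics; python3 - <<'E'
from plant import ctrl, vision
import cv2, numpy as np
s=ctrl.get_state(); print(s)
for n in ("scene","top"):
    d=vision.read_camera(n); cv2.imwrite(f"pics/{n}0.png",d["img"][:,:,::-1]); np.savez(f"{n}0.npz",**d)
    print(n,d["K"].tolist(),np.round(d["world_to_cam"],4).tolist(), [k for k in d])
E
```

```text
{'time': 0.0, 'qpos': array([-1.30298187e+00,  2.87162961e-01,  1.57818630e+00, -1.98016463e-05,
        1.27859324e+00, -1.49987189e-01]), 'dq': array([-0.00011433, -0.00180349, -0.00034341,  0.0010024 , -0.0006691 ,
        0.00143536]), 'joint_efforts': array([ 7.56532845e-04, -4.05978549e+01, -2.92624784e+01, -3.54960196e-05,
        5.88457537e-03,  2.20653853e-06]), 'eef_pos': array([ 0.27373668, -0.6162814 ,  0.22994395]), 'tcp_rot': array([-0.69167739, -0.147474  ,  0.69178861, -0.14581608]), 'contact_force': array([ 0.14297488,  0.00313085, -0.1534661 ]), 'wrist_torque': array([-0.00471746, -0.00783985,  0.01488451]), 'opening': 0.9971248111867129}
scene [[470.94212647268523, 0.0, 263.31423672121815], [0.0, 470.94212647268523, 189.77757940877052], [0.0, 0.0, 1.0]] [[0.6976, 0.7163, -0.0152, -0.3231], [-0.3864, 0.394, 0.8339, 0.0732], [0.6033, -0.5759, 0.5517, -1.5415], [0.0, 0.0, 0.0, 1.0]] ['img', 'range_z', 'K', 'world_to_cam']
top [[364.1643335227979, 0.0, 255.95656939426493], [0.0, 364.1643335227979, 191.61150722367216], [0.0, 0.0, 1.0]] [[-0.0184, -0.9998, 0.0125, 0.0223], [0.9974, -0.0175, 0.0697, -0.4111], [-0.0694, 0.0137, 0.9975, -1.0625], [0.0, 0.0, 0.0, 1.0]] ['img', 'range_z', 'K', 'world_to_cam']
```

View pics/scene0.png

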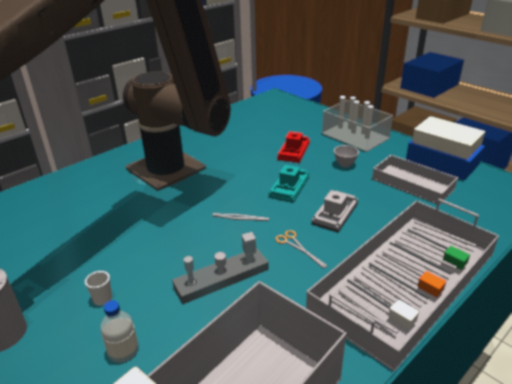

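View pics/top0.png

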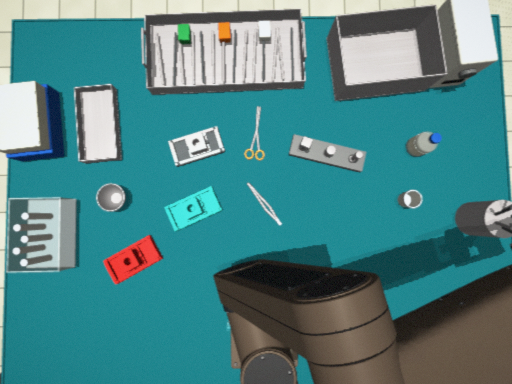

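```bash
cat > h.py <<'E'
import numpy as np, cv2
def load(f): return dict(np.load(f))
def proj(d,P):
    P=np.atleast_2d(P); c=P@d["world_to_cam"][:3,:3].T+d["world_to_cam"][:3,3]
    q=np.stack([c[:,0],-c[:,1],-c[:,2]],1)@d["K"].T
    return q[:,:2]/q[:,2:]
def ray(d,uv):
    uv=np.atleast_2d(np.asarray(uv,float)); R=d["world_to_cam"][:3,:3]; t=d["world_to_cam"][:3,3]
    n=np.c_[uv,np.ones(len(uv))]@np.linalg.inv(d["K"]).T
    return -R.T@t, (n*[1,-1,-1])@R
def onz(d,uv,z):
    o,r=ray(d,uv); return o+r*((z-o[2])/r[:,2])[:,None]
def deproj(d):
    v,u=np.mgrid[:384,:512]; o,r=ray(d,np.c_[u.ravel(),v.ravel()])
    return (o+r*d["range_z"].reshape(-1,1)).reshape(384,512,3)
E
python3 - <<'E'
from h import *
s=load("scene0.npz"); t=load("top0.npz")
def crop(d,x,y,w,h,k): return cv2.resize(d["img"][y:y+h,x:x+w,::-1],None,fx=k,fy=k,interpolation=cv2.INTER_CUBIC)
a=crop(t,160,115,80,60,5);b=crop(t,285,125,80,60,5);c=crop(s,305,180,80,60,5);e=crop(s,170,228,110,75,400/110)
e=cv2.resize(e,(400,300))
cv2.imwrite("pics/crops0.png",np.vstack([np.hstack([a,b]),np.hstack([c,e])]))
P=deproj(t); Q=deproj(s)
for (u,v) in [(306,144),(331,150),(357,155),(320,160),(205,140),(188,135),(197,144),(300,250)]: print("top",u,v,P[v,u].round(4))
for (u,v) in [(249,240),(220,257),(188,262),(335,197)]: print("scene",u,v,Q[v,u].round(4))
E
```

```text
top 306 144 [ 0.535  -0.1245  0.0963]
top 331 150 [ 0.522  -0.1991  0.0698]
top 357 155 [ 0.5018 -0.2642  0.0978]
top 320 160 [ 0.5007 -0.1755  0.0259]
top 205 140 [0.5655 0.1624 0.0269]
top 188 135 [0.5826 0.2133 0.0209]
top 197 144 [0.5555 0.1871 0.0194]
top 300 250 [ 0.2365 -0.1127  0.0003]
scene 249 240 [ 0.5573 -0.1353  0.0971]
scene 220 257 [ 0.5305 -0.2012  0.0705]
scene 188 262 [ 0.5147 -0.2761  0.0936]
scene 335 197 [0.5491 0.1919 0.0522]
```

View pics/crops0.png

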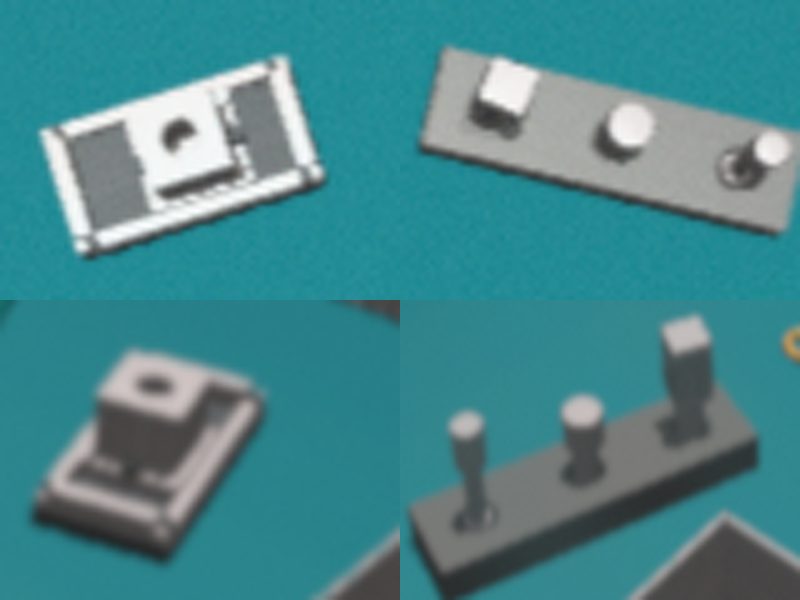

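```bash
python3 - <<'E'
from h import *
s=load("scene0.npz"); t=load("top0.npz")
for n,d in (("top",t),("scene",s)):
    P=deproj(d); z=P[...,2]; x=P[...,0]; y=P[...,1]
    def rect(lab,m,zp,zz):
        m=m.astype(np.uint8); cs=cv2.findContours(m,cv2.RETR_EXTERNAL,cv2.CHAIN_APPROX_NONE)[0]
        c=max(cs,key=cv2.contourArea)[:,0].astype(float)
        W=onz(d,c,zp)[:,:2]; r=cv2.minAreaRect((W*1000).astype(np.float32))
        print(n,lab,"px",c.mean(0).round(1),"N",m.sum(),"rect mm",np.round(r[0],1),np.round(r[1],1),round(r[2],1),"medz",np.median(z[m>0]).round(4))
        return c
    near=lambda cx,cy,r:(np.hypot(x-cx,y-cy)<r)
    rect("square",near(.545,-.13,.04)&(z>.088),.097,0)
    rect("short",near(.525,-.2,.04)&(z>.063),.072,0)
    rect("slim",near(.508,-.27,.04)&(z>.085),.096,0)
    rect("stand",near(.527,-.2,.14)&(z>.018)&(z<.032),.026,0)
    rect("sleeve",near(.56,.19,.07)&(z>.055),.062,0)
    rect("base",near(.56,.19,.12)&(z>.006),.012,0)
    g=cv2.cvtColor(d["img"],cv2.COLOR_RGB2GRAY)
    u,v=(196,142) if n=="top" else (336,196)
    print(g[v-9:v+10,u-11:u+12])
E
```

```text
top square px [305.6 141.7] N 95 rect mm [ 540.7 -123.5] [26.1 27.6] 65.6 medz 0.0965
top short px [330. 150.] N 66 rect mm [ 521.6 -195.8] [22.7 23. ] 88.2 medz 0.0722
top slim px [358.2 154.3] N 46 rect mm [ 504.2 -268.2] [17.5 19.9] 43.3 medz 0.0949
top stand px [324.1 152. ] N 1242 rect mm [ 522.5 -196.1] [220.2  62.1] 75.3 medz 0.026
top sleeve px [195.  141.9] N 252 rect mm [552.6 186. ] [49.2 48.3] 16.5 medz 0.0622
top base px [195.4 145.9] N 1373 rect mm [552.7 192.4] [ 85.  151.4] 16.4 medz 0.0207
[[112 108 110 113 116 127 138 165 203 226 234 238 240 243 242 241 225 215
  235 240 208 137 117]
 [117 124 134 151 176 204 225 235 239 242 243 244 244 244 245 243 240 222
  228 239 205 130 123]
 [164 188 216 231 236 239 242 243 244 245 245 244 244 244 244 243 243 219
  215 215 177 150 125]
 [235 236 241 243 243 243 244 244 244 244 244 244 244 244 244 245 243 221
  166 158 204 188 130]
 [242 243 244 244 243 244 244 244 244 243 243 241 242 243 244 244 245 229
  173 147 212 194 125]
 [235 243 244 243 243 243 243 244 241 231 200 189 220 237 243 245 245 241
  196 142 207 207 150]
 [218 
[... 2921 characters left out ...]
186 160 121  87  75]
 [135 150 164 174 182 188 191 188 178 170 165 164 165 171 182 193 198 192
  173 136  96  76  73]
 [ 99 110 123 134 145 157 171 180 183 184 186 188 189 191 193 197 194 180
  149 110  82  76  80]
 [ 80  81  85  93 102 114 130 144 156 166 173 181 186 191 194 194 184 158
  121  87  73  80  89]
 [ 75  72  71  72  76  81  90 100 113 125 135 146 157 169 178 177 163 130
   94  74  72  82  93]
 [ 78  69  68  69  70  71  73  77  82  88  94 103 114 129 139 141 128 100
   78  70  74  85  97]
 [ 79  71  69  69  69  69  70  72  74  74  74  77  82  90  96  98  92  79
   71  72  80  96 108]
 [ 79  70  70  69  70  69  70  72  71  72  71  70  71  73  74  75  74  71
   70  75  93 120 133]]
```

```bash
python3 - <<'E'
from h import *
s=load("scene0.npz"); t=load("top0.npz")
print("bore top",onz(t,[[195.5,142.0]],.062)*1000,"scene",onz(s,[[335.5,196.6]],.062)*1000)
# bright-region contours upsampled
def bright(d,x0,y0,w,h,thr,zp,lab,k=8):
    g=cv2.cvtColor(d["img"],cv2.COLOR_RGB2GRAY)[y0:y0+h,x0:x0+w]
    g=cv2.resize(g,None,fx=k,fy=k,interpolation=cv2.INTER_CUBIC)
    m=(g>thr).astype(np.uint8)
    for c in cv2.findContours(m,cv2.RETR_CCOMP,cv2.CHAIN_APPROX_NONE)[0]:
        if cv2.contourArea(c)<6*k*k: continue
        p=(c[:,0]+.5)/k-.5+[x0,y0]; W=onz(d,p,zp)[:,:2]*1000
        r=cv2.minAreaRect(W.astype(np.float32)); print(lab,"px",p.mean(0).round(1),np.round(r[0],1),np.round(r[1],1),round(r[2],1))
bright(t,296,132,20,20,205,.097,"sq top")
bright(t,320,140,22,20,205,.072,"short top")
bright(t,346,145,20,18,205,.096,"slim top")
bright(s,238,228,22,20,160,.097,"sq scene")
bright(s,210,248,22,18,160,.072,"short scene")
bright(s,180,254,18,18,160,.096,"slim scene")
bright(s,322,185,28,22,145,.062,"sleeve scene")
for n in("top","scene"):
    d=load(n+"0.npz"); hsv=cv2.cvtColor(d["img"],cv2.COLOR_RGB2HSV)
    m=((hsv[...,1]<90)).astype(np.uint8); x0,y0,w,h=(163,118,68,54) if n=="top" else (308,182,56,54)
    mm=np.zeros_like(m); mm[y0:y0+h,x0:x0+w]=m[y0:y0+h,x0:x0+w]
    c=max(cv2.findContours(mm,0,1)[0],key=cv2.contourArea)[:,0]
    for zp in(.0,.012):
        r=cv2.minAreaRect((onz(d,c,zp)[:,:2]*1000).astype(np.float32)); print("press base",n,zp,np.round(r[0],1),np.round(r[1],1),round(r[2],1),len(c))
E
```

```text
bore top [[552.62777298 185.04975043  62.        ]] scene [[557.29896903 182.65689422  62.        ]]
sq top px [306.4 141.6] [ 541.8 -125.6] [25.5 24.5] 66.0
short top px [330.8 149.6] [ 523.  -198.3] [22.6 22.8] 80.0
slim top px [359.  154.3] [ 504.2 -270.3] [16.3 15.9] 61.6
sq scene px [248.3 236. ] [ 545.1 -126.6] [24.3 24.3] 67.3
short scene px [219.6 255.2] [ 526.3 -198.6] [22.6 22.5] 44.8
slim scene px [187.7 258.6] [ 507.8 -271.3] [15.7 16.1] 1.5
sleeve scene px [337.2 196. ] [559.5 186.7] [58.5 54. ] 16.7
sleeve scene px [335.5 196.7] [557.3 182.6] [19.1 20.1] 38.8
press base top 0.0 [553.9 192.8] [ 83.7 156.4] 16.7 146
press base top 0.012 [551.5 191. ] [ 82.8 154.7] 16.7 146
press base scene 0.0 [540.1 207.7] [ 95.  185.2] 18.9 119
press base scene 0.012 [549.9 194. ] [ 93.5 182.3] 18.9 119
```

```bash
cat >> h.py <<'E'
from scipy.spatial.transform import Rotation as Rn
def st():
    from plant import ctrl
    return ctrl.get_state()
def goal(yaw,lean=0.,leanaxis=None):
    """tool x down, tool y at world yaw (rad); then lean by a world rotation vector"""
    x=np.array([0,0,-1.]);y=np.array([np.cos(yaw),np.sin(yaw),0]);R=np.stack([x,y,np.cross(x,y)],1)
    R=Rn.from_matrix(R)
    if leanaxis is not None: R=Rn.from_rotvec(lean*np.asarray(leanaxis))*R
    return R
def rel(p,R,s=None):
    s=s or st(); R0=Rn.from_quat(s["tcp_rot"])
    return R0.inv().apply(np.asarray(p)-s["eef_pos"]), (R0.inv()*R).as_rotvec()
E
python3 - <<'E'
from h import *
s=st(); print(Rn.from_quat(s["tcp_rot"]).as_matrix().round(3))
for yaw in (-23.5,156.5):
    print(yaw,[v.round(4) for v in rel([.5435,-.126,.20],goal(np.radians(yaw)),s)])
E
```

```text
[[-0.001  0.406 -0.914]
 [ 0.002 -0.914 -0.406]
 [-1.    -0.002 -0.   ]]
-23.5 [array([ 0.0309, -0.3386, -0.4455]), array([-0.7428, -0.0011,  0.0019])]
156.5 [array([ 0.0309, -0.3386, -0.4455]), array([2.3988e+00, 2.3000e-03, 1.4000e-03])]
```

play_rows --claw '[0,0,0,0,0,0,0,0,0,0,0,0,0,0,0,0,0,0,0,0]' --travel '[[0.002,-0.017,-0.022],[0.003,-0.034,-0.045],[0.005,-0.051,-0.067],[0.006,-0.068,-0.089],[0.008,-0.085,-0.111],[0.009,-0.102,-0.134],[0.011,-0.118,-0.156],[0.012,-0.135,-0.178],[0.014,-0.152,-0.2],[0.015,-0.169,-0.223],[0.017,-0.186,-0.245],[0.018,-0.203,-0.267],[0.02,-0.22,-0.29],[0.021,-0.237,-0.312],[0.023,-0.254,-0.334],[0.024,-0.271,-0.356],[0.026,-0.288,-0.379],[0.027,-0.305,-0.401],[0.029,-0.322,-0.423],[0.031,-0.339,-0.445]]' --dr '[[-0.037,0,0],[-0.074,0,0],[-0.111,0,0],[-0.149,0,0],[-0.186,0,0],[-0.223,0,0],[-0.26,0,0],[-0.297,0,0],[-0.334,0,0],[-0.371,0,0],[-0.409,0,0],[-0.446,0,0],[-0.483,0,0],[-0.52,0,0],[-0.557,0,0],[-0.594,0,0],[-0.631,0,0],[-0.669,0,0],[-0.706,0,0],[-0.743,0,0]]'

```text
time: 2.1
eef_pos: [0.543, -0.1247, 0.1994]
tcp_rot: [0.591, 0.389, -0.591, 0.387]
contact_force: [-0.2, 0.0, 0.6]
opening: 1.002
```

```bash
python3 - <<'E'
from h import *
s=st(); print(s["time"],s["eef_pos"],s["qpos"].round(3),s["contact_force"],s["opening"])
print([v.round(4) for v in rel([.5435,-.126,.057],goal(np.radians(-23.5)),s)])
from plant import vision
ims=[]
for n,x,y in (("top",266,105),("scene",200,190)):
    d=vision.read_camera(n); np.savez(f"{n}1.npz",**d); ims.append(cv2.resize(d["img"][y:y+75,x:x+80,::-1],None,fx=5,fy=5,interpolation=cv2.INTER_CUBIC))
cv2.imwrite("pics/a1.png",np.hstack(ims))
E
```

```text
2.1 [ 0.54301314 -0.12467825  0.19936159] [-4.090e-01  5.700e-02  1.898e+00  2.000e-03  1.188e+00 -1.000e-03] [-0.22270681  0.0111001   0.57684182] 1.002159250287413
[array([0.1424, 0.0013, 0.0013]), array([ 0.0017, -0.0017,  0.0022])]
```

View pics/a1.png

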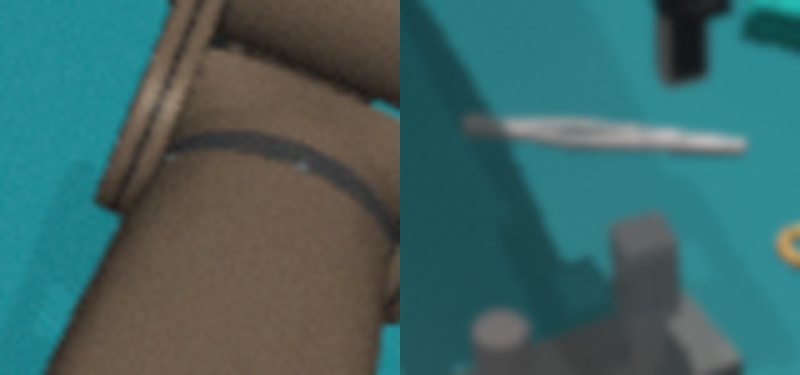

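play_rows --claw '[0,0,0,0,0,0,0,0,0,0,0,0,0,0]' --travel '[[0.012,0.001,0.001],[0.024,0.001,0.001],[0.036,0.001,0.001],[0.048,0.001,0.001],[0.06,0.001,0.001],[0.072,0.001,0.001],[0.084,0.001,0.001],[0.096,0.001,0.001],[0.108,0.001,0.001],[0.118,0.001,0.001],[0.128,0.001,0.001],[0.136,0.001,0.001],[0.141,0.001,0.001],[0.142,0.001,0.001]]' --dr '[[0,0,0],[0,0,0],[0,0,0],[0,0,0],[0,0,0],[0,0,0],[0,0,0],[0,0,0],[0,0,0],[0,0,0],[0,0,0],[0,0,0],[0,0,0],[0,0,0]]'

```text
time: 3.6
eef_pos: [0.5432, -0.1239, 0.0563]
tcp_rot: [-0.59, -0.391, 0.591, -0.387]
contact_force: [-0.4, 0.2, -0.6]
opening: 0.998
```

```bash
python3 - <<'E'
from h import *
s=st(); print(s["time"],s["eef_pos"],s["contact_force"],s["opening"])
from plant import vision
ims=[]
for n,x,y in (("scene",190,185),):
    d=vision.read_camera(n); np.savez(f"{n}2.npz",**d); ims.append(cv2.resize(d["img"][y:y+100,x:x+110,::-1],None,fx=5,fy=5,interpolation=cv2.INTER_CUBIC))
cv2.imwrite("pics/a2.png",np.hstack(ims))
E
```

```text
3.6 [ 0.54321807 -0.12389562  0.05627528] [-0.38655717  0.2215747  -0.61761004] 0.9978845234827771
```

View pics/a2.png

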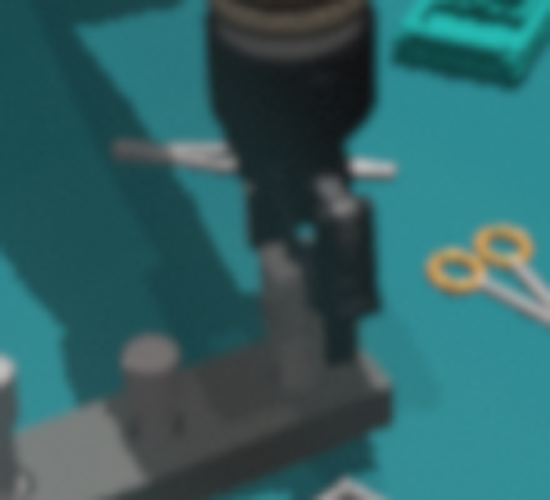

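play_rows --claw '[80,120,160,200,220,220,220,220,220,220,220]' --travel '[[0,0,0],[0,0,0],[0,0,0],[0,0,0],[0,0,0],[0,0,0],[0,0,0],[0,0,0],[0,0,0],[0,0,0],[0,0,0]]' --dr '[[0,0,0],[0,0,0],[0,0,0],[0,0,0],[0,0,0],[0,0,0],[0,0,0],[0,0,0],[0,0,0],[0,0,0],[0,0,0]]' --force 35

```text
time: 4.75
eef_pos: [0.5436, -0.124, 0.0569]
tcp_rot: [0.591, 0.39, -0.59, 0.387]
contact_force: [-1.6, 0.1, 3.5]
opening: 0.3
```

```bash
python3 - <<'E'
from h import *
s=st(); print(s["time"],s["eef_pos"],s["contact_force"],s["wrist_torque"],s["opening"]*85)
E
```

```text
4.75 [ 0.54356961 -0.12403499  0.05691517] [-1.62246366  0.09028927  3.53452753] [ 0.09142095  0.24413038 -0.01673012] 25.475546293908547
```

play_rows --claw '[220,220,220,220,220,220,220,220,220,220]' --travel '[[-0.004,0,0],[-0.012,0,0],[-0.022,0,0],[-0.036,0,0],[-0.05,0,0],[-0.065,0,0],[-0.08,0,0],[-0.095,0,0],[-0.103,0,0],[-0.103,0,0]]' --dr '[[0,0,0],[0,0,0],[0,0,0],[0,0,0],[0,0,0],[0,0,0],[0,0,0],[0,0,0],[0,0,0],[0,0,0]]'

```text
time: 5.75
eef_pos: [0.5448, -0.1248, 0.162]
tcp_rot: [0.591, 0.389, -0.59, 0.389]
contact_force: [0.1, -0.0, -2.2]
opening: 0.298
```

```bash
python3 - <<'E'
from h import *
s=st(); print(s["time"],s["eef_pos"],s["contact_force"],s["wrist_torque"],s["opening"]*85)
print([v.round(4) for v in rel([.555,.184,.16],goal(np.radians(16.6)),s)])
from plant import vision
d=vision.read_camera("scene"); np.savez("scene3.npz",**d); x,y=190,150
cv2.imwrite("pics/a3.png",cv2.resize(d["img"][y:y+110,x:x+120,::-1],None,fx=5,fy=5,interpolation=cv2.INTER_CUBIC))
E
```

```text
5.75 [ 0.54478547 -0.12481508  0.16201581] [ 0.10592698 -0.02681698 -2.21700174] [-0.01798809  0.00976537 -0.00227624] 25.327780927850924
[array([ 0.0027, -0.1126, -0.2877]), array([-0.6958, -0.0023, -0.0012])]
```

View pics/a3.png

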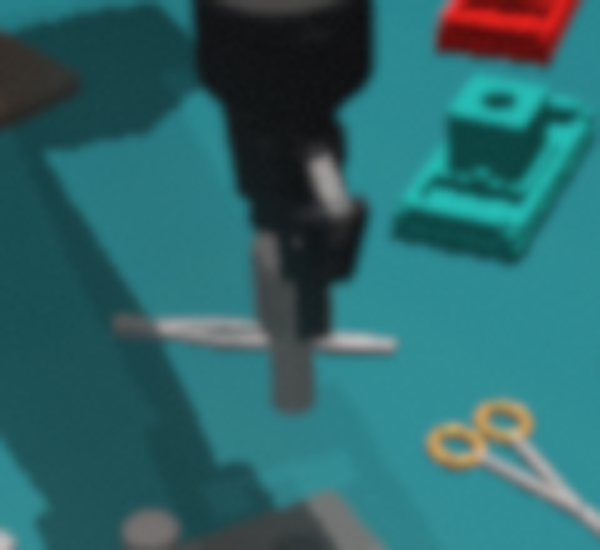

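play_rows --claw '[220,220,220,220,220,220,220,220,220,220,220,220,220,220,220,220,220,220,220,220]' --travel '[[0,-0.003,-0.008],[0,-0.008,-0.02],[0,-0.014,-0.036],[0,-0.021,-0.054],[0,-0.028,-0.072],[0,-0.035,-0.09],[0,-0.042,-0.108],[0,-0.049,-0.126],[0,-0.056,-0.144],[0,-0.063,-0.162],[0,-0.07,-0.18],[0,-0.077,-0.198],[0,-0.085,-0.216],[0,-0.092,-0.234],[0,-0.099,-0.252],[0,-0.105,-0.268],[0,-0.109,-0.279],[0,-0.112,-0.286],[0,-0.113,-0.288],[0,-0.113,-0.288]]' --dr '[[-0.019,0,0],[-0.048,0,0],[-0.087,0,0],[-0.131,0,0],[-0.174,0,0],[-0.218,0,0],[-0.261,0,0],[-0.305,0,0],[-0.348,0,0],[-0.392,0,0],[-0.435,0,0],[-0.479,0,0],[-0.523,0,0],[-0.566,0,0],[-0.61,0,0],[-0.648,0,0],[-0.675,0,0],[-0.692,0,0],[-0.696,0,0],[-0.696,0,0]]'

```text
time: 7.8
eef_pos: [0.554, 0.1847, 0.1615]
tcp_rot: [0.423, 0.568, -0.422, 0.566]
contact_force: [1.0, 0.5, -3.1]
opening: 0.297
```

```bash
python3 - <<'E'
from h import *
s=st(); print(s["time"],s["eef_pos"],s["qpos"].round(3),s["contact_force"],s["wrist_torque"])
print(rel([.555,.184,.16],goal(np.radians(16.6)),s))
from plant import vision
ims=[]
for n,x,y in (("scene",285,130),("top",150,90)):
    d=vision.read_camera(n); np.savez(f"{n}4.npz",**d); ims.append(cv2.resize(d["img"][y:y+110,x:x+80,::-1],None,fx=5,fy=5,interpolation=cv2.INTER_CUBIC))
cv2.imwrite("pics/a4.png",np.hstack(ims))
E
```

```text
7.8 [0.55395743 0.18466795 0.16146873] [ 0.147  0.155  1.865  0.003  1.122 -0.145] [ 0.99130651  0.4698837  -3.13864033] [0.03694089 0.0189385  0.0075851 ]
(array([0.00146573, 0.00080826, 0.00094268]), array([ 0.00044501, -0.00296488,  0.00025981]))
```

View pics/a4.png

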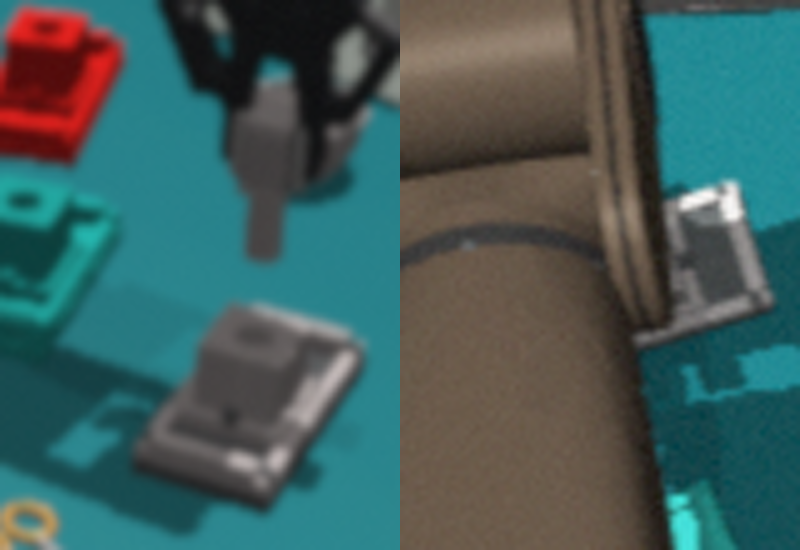

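```bash
python3 - <<'E'
from h import *
d=load("scene4.npz"); hsv=cv2.cvtColor(d["img"],cv2.COLOR_RGB2HSV); 
print(hsv[168:186,328:348,1])
g=cv2.cvtColor(d["img"],cv2.COLOR_RGB2GRAY); print(g[188:208,322:350])
E
```

```text
[[182 180 179 169 142  98  55  14  11  11  11  15  15   4  25  57  73  92
  128 162]
 [180 183 182 176 163 143 100  39   7  14  14  14   7  11  58 113 135 145
  163 183]
 [182 180 182 179 178 162 124  53   4  11  14  14   4  38 100 153 175 177
  182 181]
 [183 183 182 183 177 164 125  53   4  11  11  11   7  64 131 169 182 182
  186 182]
 [182 182 182 180 179 165 119  45   4  11  11  11  14  81 146 171 182 183
  181 183]
 [183 180 183 182 178 157 110  36   4  11  15  11  17  87 149 175 182 182
  182 182]
 [182 182 183 183 175 155 104  31   7  14  14  11  24  94 152 176 182 183
  180 182]
 [184 182 182 182 176 153  98  24  11  14  11   7  27 102 158 177 180 183
  182 182]
 [182 183 182 182 176 150  94  24   7  11  18   7  30 108 161 181 184 183
  182 182]
 [182 182 182 182 176 150  92  17   7  11  11   4  39 111 161 181 182 182
  182 182]
 [182 182 182 180 174 145  82  14  14  15  11   4  45 119 164 181 180 182
  182 182]
 [182 180 182 180 173 145  78   7  11  11  11   0  53 122 166 180 184 182
  182 183]
 [181 182 182 180 176 148  86  24   4   4   7  14  70 131 169 180 182 183
  182 
[... 2071 characters left out ...]
105 100  85  74  70  70  70  71  72  73  74  78  80  82  83  86  89  93
   95  93  84  76  69  70  78  87  91  94]
 [106  98  85  74  69  68  69  70  70  71  72  74  74  75  76  78  81  84
   86  82  74  68  67  72  81  90  95 102]
 [104  95  82  72  70  70  70  69  70  71  71  73  72  72  72  73  74  74
   75  72  69  67  68  77  91 101 105 119]
 [100  91  79  71  70  69  70  70  69  70  72  72  72  72  71  71  71  71
   70  68  66  66  71  89 113 124 126 142]
 [ 96  89  76  71  69  70  70  70  70  70  72  72  71  70  70  71  71  70
   69  66  65  68  79 106 137 146 146 162]
 [ 93  87  76  71  70  69  70  70  71  70  72  71  72  70  70  71  71  70
   68  66  66  71  92 126 150 154 156 172]]
```

```bash
python3 - <<'E'
from h import *
from scipy.optimize import fsolve
d=load("scene4.npz"); a=np.linspace(0,2*np.pi,200)
def circ(x,y,z): 
    p=proj(d,np.c_[x+.01*np.cos(a),y+.01*np.sin(a),0*a+z]); return p
zf=.1615-.045
f=lambda q:[(circ(q[0],q[1],zf)[:,0].min()+circ(q[0],q[1],zf)[:,0].max())/2-337.3, circ(q[0],q[1],zf)[:,1].max()-181.8]
q=fsolve(f,[.555,.185]); p=circ(*q,zf); print("foot",q*1000,np.ptp(p[:,0]),np.ptp(p[:,1]))
for dz in(.002,):
    zf+=dz; print(fsolve(f,[.555,.185])*1000); 
print("TCP", st()["eef_pos"])
E
```

```text
foot [558.53960299 182.63916663] 7.63653379157364 4.03965962722495
[560.39274025 180.0642109 ]
TCP [0.55407632 0.18414545 0.16155151]
```

```bash
cat >> h.py <<'E'
YAW=np.radians(16.6); PX=np.array([np.cos(YAW),np.sin(YAW),0]); PY=np.array([-np.sin(YAW),np.cos(YAW),0])
FO=np.array([.045,0,.002])
def tgt(F,th,s=None):
    R=goal(YAW,th,PX); p=np.asarray(F)-R.apply(FO); return rel(p,R,s)
def foot(s):
    R=Rn.from_quat(s["tcp_rot"]); return s["eef_pos"]+R.apply(FO)
E
python3 - <<'E'
from h import *
s=st(); print(s["time"],foot(s)); print(tgt([.5527,.1847,.074],.17,s))
E
```

```text
7.9 [0.55460379 0.18235354 0.11654583]
(array([ 0.04284794, -0.00115288,  0.00484377]), array([-5.25042437e-04,  1.67065031e-01,  7.69156828e-05]))
```

play_rows --claw '[220,220,220,220,220,220,220,220,220,220,220,220]' --travel '[[0.004,0,0.001],[0.009,0,0.001],[0.014,-0.001,0.002],[0.019,-0.001,0.002],[0.024,-0.001,0.003],[0.029,-0.001,0.003],[0.034,-0.001,0.004],[0.038,-0.001,0.005],[0.041,-0.001,0.005],[0.043,-0.001,0.005],[0.043,-0.001,0.005],[0.043,-0.001,0.005]]' --dr '[[0,0.02,0],[0,0.04,0],[0,0.06,0],[0,0.08,0],[0,0.1,0],[0,0.12,0],[0,0.14,0],[0,0.155,0],[0,0.167,0],[0,0.167,0],[0,0.167,0],[0,0.167,0]]'

```text
time: 9.1
eef_pos: [0.5546, 0.1794, 0.1187]
tcp_rot: [0.457, 0.613, -0.385, 0.517]
contact_force: [0.1, -0.4, -2.4]
opening: 0.299
```

```bash
python3 - <<'E'
from h import *
s=st(); print(s["time"],s["eef_pos"],foot(s),s["contact_force"],s["wrist_torque"])
print(tgt([.5527,.1847,.074],.17,s))
from plant import vision
ims=[]
for n,x,y in (("scene",310,165),):
    d=vision.read_camera(n); np.savez(f"{n}5.npz",**d); ims.append(cv2.resize(d["img"][y:y+60,x:x+60,::-1],None,fx=10,fy=10,interpolation=cv2.INTER_CUBIC))
cv2.imwrite("pics/a5.png",np.hstack(ims))
a=np.linspace(0,2*np.pi,9)[:-1]
F=foot(s); R=Rn.from_quat(s["tcp_rot"]).as_matrix()
print(proj(d,F+.01*np.cos(a)[:,None]*R[:,1]+.01*np.sin(a)[:,None]*R[:,2]).round(1))
E
```

```text
9.1 [0.55460151 0.17935126 0.11873925] [0.5530046  0.18475506 0.07404866] [ 0.12743203 -0.44724289 -2.36088228] [-0.16965134 -0.06628851  0.02111223]
(array([ 5.33324269e-05, -2.94207713e-04, -1.81979449e-05]), array([-0.00020593,  0.00016184, -0.00030798]))
[[338.5 192.9]
 [336.5 194.3]
 [333.6 194.3]
 [331.6 192.9]
 [331.6 191. ]
 [333.6 189.7]
 [336.5 189.7]
 [338.5 191. ]]
```

View pics/a5.png

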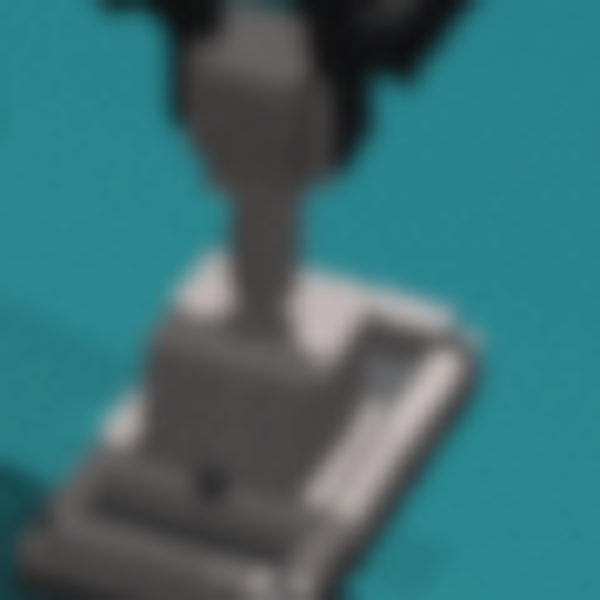

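```bash
python3 - <<'E'
from h import *
d=load("scene5.npz"); g=cv2.cvtColor(d["img"],cv2.COLOR_RGB2GRAY); print(g[184:203,326:348])
print(proj(d,[[.5546,.18235,.1166],[.553,.1848,.074],[.5527,.1847,.062],[.5537,.1847,.062],[.5527,.1857,.062],[.5527,.1847,.063]]))
s=st(); R=Rn.from_quat(s["tcp_rot"]).as_matrix(); F=foot(s); print(proj(d,[F-R[:,0]*k for k in (0,.01,.02,.03,.04)]))
z=np.round(d["range_z"][184:203,326:348]*1000).astype(int); print(z)
E
```

```text
[[108 108 107 105 101  95  87  74  68  67  67  66  67  72  81  92  98 101
  103 105 106 106]
 [108 108 108 108 106 103  93  78  68  67  67  69  70  77  89 100 104 105
  106 106 106 107]
 [108 107 108 108 107 105  95  79  68  66  68  69  72  79  92 101 106 107
  107 106 107 106]
 [108 107 108 108 108 104  95  76  67  67  69  68  71  78  92 103 106 106
  107 107 106 106]
 [109 108 108 108 108 104  94  77  68  67  68  70  71  79  94 103 106 107
  108 106 107 107]
 [108 109 109 111 116 115 102  79  67  68  69  69  71  80  94 104 106 107
  107 107 107 107]
 [109 109 111 120 133 137 119  86  69  66  68  69  72  82  98 107 109 108
  108 107 107 107]
 [109 111 119 136 154 157 133  94  70  67  68  69  75  91 114 124 123 118
  114 111 109 108]
 [110 117 134 154 170 168 142 100  72  67  68  70  79 107 137 150 149 142
  136 129 120 116]
 [115 129 150 170 179 175 151 109  75  67  68  72  85 119 154 172 173 169
  165 156 146 138]
 [118 135 160 176 182 176 155 115  80  69  69  77  97 134 166 181 184 182
  180 176 167 163]
 [114 126 148 165 171 164 143 110  81  70  70  80 107 144 172 184 186 186
  1
[... 2474 characters left out ...]
280 1287]
 [1272 1271 1277 1279 1278 1277 1278 1292 1299 1292 1294 1292 1290 1284
  1274 1274 1274 1277 1275 1274 1286 1355]
 [1273 1273 1273 1271 1273 1274 1272 1269 1302 1297 1299 1296 1293 1273
  1274 1277 1273 1270 1272 1274 1290 1349]
 [1270 1270 1272 1270 1266 1266 1270 1269 1265 1268 1271 1268 1269 1268
  1269 1269 1271 1270 1273 1280 1285 1354]
 [1274 1268 1271 1270 1265 1265 1264 1266 1264 1268 1264 1259 1262 1263
  1262 1267 1259 1263 1273 1283 1287 1355]
 [1275 1270 1272 1267 1268 1264 1266 1261 1258 1264 1262 1261 1264 1259
  1261 1261 1261 1269 1279 1286 1293 1343]
 [1270 1276 1272 1266 1268 1263 1262 1259 1264 1263 1260 1256 1258 1254
  1258 1258 1262 1275 1279 1288 1302 1345]]
```

```bash
cat > n.py <<'E'
import sys
from h import *
# usage: n.py x y z th  (mm, foot centre)
s=st(); F=foot(s); R=Rn.from_quat(s["tcp_rot"])
ax=-R.apply([1,0,0]); d=F*1000-B if (B:=np.array([552.7,184.7,62.])) is not None else 0
print("t",round(s["time"],2),"foot",(F*1000).round(2),"rel px %.2f py %.2f z %.2f"%(d@PX,d@PY,d[2]),"lean %.3f"%np.arccos(ax[2]))
f=s["contact_force"]; print("F px %.2f py %.2f z %.2f"%(f@PX,f@PY,f[2]),"M px %.3f py %.3f"%(s["wrist_torque"]@PX,s["wrist_torque"]@PY),"op %.2f"%(s["opening"]*85))
if len(sys.argv)>1:
    for a in sys.argv[1:]:
        x,y,z,th=map(float,a.split(","))
        t,r=tgt((B+x*PX+y*PY+[0,0,z])/1000,th,s); print(a,"travel mm",(t*1000).round(2).tolist(),"dr",r.round(4).tolist())
E
python3 n.py 0,0,3,.17
```

```text
t 9.15 foot [553.07 184.77  74.16] rel px 0.38 py -0.04 z 12.16 lean 0.170
F px -0.09 py -0.36 z -2.40 M px -0.135 py -0.003 op 25.55
0,0,3,.17 travel mm [9.04, -0.36, 1.52] dr [-0.0001, 0.0002, -0.0005]
```

play_rows --claw '[220,220,220,220,220,220,220,220,220]' --travel '[[0.001,0,0],[0.0025,0,0.0005],[0.004,0,0.0007],[0.0055,-0.0002,0.001],[0.007,-0.0003,0.0012],[0.008,-0.0004,0.0014],[0.009,-0.0004,0.0015],[0.009,-0.0004,0.0015],[0.009,-0.0004,0.0015]]' --dr '[[0,0,0],[0,0,0],[0,0,0],[0,0,0],[0,0,0],[0,0,0],[0,0,0],[0,0,0],[0,0,0]]' --force 20

```text
time: 10.05
eef_pos: [0.5543, 0.1793, 0.1097]
tcp_rot: [0.457, 0.613, -0.385, 0.517]
contact_force: [0.1, -0.5, -2.5]
opening: 0.3
```

```bash
python3 n.py 0,0,2,.17 0,0,1,.17 0,0,0,.17
```

```text
t 10.05 foot [552.7  184.69  65.04] rel px 0.00 py -0.01 z 3.04 lean 0.170
F px -0.03 py -0.50 z -2.54 M px -0.178 py 0.029 op 25.48
0,0,2,.17 travel mm [1.02, 0.02, 0.18] dr [-0.0001, 0.0002, -0.0005]
0,0,1,.17 travel mm [2.01, 0.02, 0.35] dr [-0.0001, 0.0002, -0.0005]
0,0,0,.17 travel mm [2.99, 0.02, 0.51] dr [-0.0001, 0.0002, -0.0005]
```

play_rows --claw '[220,220,220,220]' --travel '[[0.0004,0,0.0001],[0.0007,0,0.0001],[0.001,0,0.0002],[0.001,0,0.0002]]' --dr '[[0,0,0],[0,0,0],[0,0,0],[0,0,0]]'

```text
time: 10.45
eef_pos: [0.5543, 0.1793, 0.1086]
tcp_rot: [0.457, 0.613, -0.385, 0.517]
contact_force: [-0.0, -0.2, -1.8]
opening: 0.3
```

play_rows --claw '[220,220]' --travel '[[0.0003,0,0.0001],[0.0003,0,0.0001]]' --dr '[[0,0,0],[0,0,0]]'

```text
time: 10.65
eef_pos: [0.5543, 0.1792, 0.1083]
tcp_rot: [0.457, 0.613, -0.385, 0.517]
contact_force: [-0.2, -0.6, -2.0]
opening: 0.3
```

play_rows --claw '[220,220]' --travel '[[0.0003,0,0.0001],[0.0003,0,0.0001]]' --dr '[[0,0,0],[0,0,0]]'

```text
time: 10.85
eef_pos: [0.5544, 0.1792, 0.1082]
tcp_rot: [0.457, 0.613, -0.385, 0.517]
contact_force: [-0.2, 0.5, -2.0]
opening: 0.299
```

```bash
python3 n.py 0,0,1,.17 0,0,0,.17
```

```text
t 10.85 foot [552.79 184.61  63.49] rel px 0.06 py -0.11 z 1.49 lean 0.170
F px -0.05 py 0.50 z -1.99 M px -0.056 py 0.097 op 25.42
0,0,1,.17 travel mm [0.5, -0.04, -0.02] dr [-0.0001, 0.0001, -0.0005]
0,0,0,.17 travel mm [1.49, -0.04, 0.15] dr [-0.0001, 0.0001, -0.0005]
```

play_rows --claw '[220,220]' --travel '[[0.0003,0,0],[0.0003,0,0]]' --dr '[[0,0,0],[0,0,0]]'

```text
time: 11.05
eef_pos: [0.5544, 0.1793, 0.1081]
tcp_rot: [0.457, 0.613, -0.385, 0.517]
contact_force: [-1.4, -0.6, -1.4]
opening: 0.301
```

```bash
python3 n.py 0,0,1,.17 0,0,0,.17
```

```text
t 11.05 foot [552.82 184.66  63.41] rel px 0.10 py -0.07 z 1.41 lean 0.170
F px -1.52 py -0.22 z -1.38 M px -0.091 py 0.154 op 25.62
0,0,1,.17 travel mm [0.41, -0.08, 0.01] dr [-0.0, 0.0001, -0.0006]
0,0,0,.17 travel mm [1.4, -0.08, 0.18] dr [-0.0, 0.0001, -0.0006]
```

play_rows --claw '[220,220]' --travel '[[0.0005,0,0.0001],[0.0005,0,0.0001]]' --dr '[[0,0,0],[0,0,0]]'

```text
time: 11.25
eef_pos: [0.5545, 0.1793, 0.1079]
tcp_rot: [0.457, 0.613, -0.385, 0.517]
contact_force: [-1.0, -0.5, 1.0]
opening: 0.3
```

```bash
python3 n.py 0,0,1,.17 -1,0,1,.17
```

```text
t 11.25 foot [552.87 184.69  63.23] rel px 0.16 py -0.06 z 1.23 lean 0.170
F px -1.07 py -0.21 z 0.97 M px -0.100 py 0.277 op 25.49
0,0,1,.17 travel mm [0.24, -0.13, -0.02] dr [0.0, 0.0, -0.0006]
-1,0,1,.17 travel mm [0.24, -1.13, -0.02] dr [0.0, 0.0, -0.0006]
```

play_rows --claw '[220,220,220,220]' --travel '[[-0.0004,-0.0003,0],[-0.0004,-0.0008,0],[0,-0.0008,0],[0,-0.0008,0]]' --dr '[[0,0,0],[0,0,0],[0,0,0],[0,0,0]]'

```text
time: 11.65
eef_pos: [0.5539, 0.179, 0.1081]
tcp_rot: [0.457, 0.613, -0.385, 0.517]
contact_force: [0.3, -1.2, -0.1]
opening: 0.302
```

```bash
python3 n.py -.6,0,.8,.17 
```

```text
t 11.65 foot [552.35 184.42  63.41] rel px -0.42 py -0.17 z 1.41 lean 0.170
F px -0.09 py -1.24 z -0.14 M px -0.154 py 0.017 op 25.68
-.6,0,.8,.17 travel mm [0.62, -0.13, -0.05] dr [0.0, 0.0002, -0.0011]
```

play_rows --claw '[220,220,220]' --travel '[[0.0003,-0.0001,0],[0.0006,-0.0001,0],[0.0006,-0.0001,0]]' --dr '[[0,0,0],[0,0,0],[0,0,0]]'

```text
time: 11.95
eef_pos: [0.5539, 0.1791, 0.1079]
tcp_rot: [0.457, 0.613, -0.385, 0.517]
contact_force: [-0.6, 0.1, 0.8]
opening: 0.295
```

```bash
python3 n.py -.6,0,.8,.17 
```

```text
t 11.95 foot [552.39 184.48  63.21] rel px -0.36 py -0.13 z 1.21 lean 0.170
F px -0.51 py 0.30 z 0.83 M px -0.145 py 0.164 op 25.10
-.6,0,.8,.17 travel mm [0.42, -0.18, -0.04] dr [0.0001, 0.0003, -0.0013]
```

```bash
python3 n.py -.3,1,1.6,.17 -.3,1,.9,.17 -.3,1,.4,.17
```

```text
t 11.95 foot [552.39 184.48  63.21] rel px -0.36 py -0.13 z 1.21 lean 0.170
F px -0.51 py 0.30 z 0.83 M px -0.145 py 0.164 op 25.10
-.3,1,1.6,.17 travel mm [-0.2, 0.12, -1.16] dr [0.0001, 0.0003, -0.0013]
-.3,1,.9,.17 travel mm [0.49, 0.12, -1.05] dr [0.0001, 0.0003, -0.0013]
-.3,1,.4,.17 travel mm [0.98, 0.12, -0.96] dr [0.0001, 0.0003, -0.0013]
```

play_rows --claw '[220,220,220,220,220]' --travel '[[-0.0006,0.0001,-0.0004],[-0.0004,0.0001,-0.0012],[-0.0002,0.0001,-0.0012],[0.0002,0.0001,-0.0011],[0.0002,0.0001,-0.0011]]' --dr '[[0,0,0],[0,0,0],[0,0,0],[0,0,0],[0,0,0]]'

```text
time: 12.45
eef_pos: [0.5534, 0.1802, 0.1074]
tcp_rot: [0.457, 0.613, -0.385, 0.517]
contact_force: [-0.3, -0.1, -3.3]
opening: 0.299
```

```bash
python3 n.py -.3,1,.7,.17 
```

```text
t 12.45 foot [551.84 185.57  62.75] rel px -0.57 py 1.07 z 0.75 lean 0.170
F px -0.28 py -0.04 z -3.28 M px -0.181 py 0.019 op 25.41
-.3,1,.7,.17 travel mm [0.03, 0.3, 0.09] dr [0.0001, 0.0002, -0.0006]
```

play_rows --claw '[220,220,220]' --travel '[[0.0003,0.0002,0.0001],[0.0005,0.0003,0.0001],[0.0005,0.0003,0.0001]]' --dr '[[0,0,0],[0,0,0],[0,0,0]]'

```text
time: 12.75
eef_pos: [0.5537, 0.1802, 0.1068]
tcp_rot: [0.457, 0.613, -0.385, 0.517]
contact_force: [-0.0, -0.3, -1.6]
opening: 0.298
```

```bash
python3 n.py -.3,1,-.5,.17 
```

```text
t 12.75 foot [552.11 185.64  62.14] rel px -0.29 py 1.07 z 0.14 lean 0.170
F px -0.12 py -0.28 z -1.60 M px -0.163 py 0.010 op 25.35
-.3,1,-.5,.17 travel mm [0.62, 0.02, 0.19] dr [0.0001, 0.0002, -0.0005]
```

play_rows --claw '[220,220,220]' --travel '[[0.0003,0,0.0001],[0.0006,0,0.0002],[0.0006,0,0.0002]]' --dr '[[0,0,0],[0,0,0],[0,0,0]]'

```text
time: 13.05
eef_pos: [0.5537, 0.1801, 0.1062]
tcp_rot: [0.457, 0.613, -0.385, 0.517]
contact_force: [-0.2, -0.3, -3.7]
opening: 0.3
```

```bash
python3 n.py -.3,1,-1,.17 
```

```text
t 13.05 foot [552.11 185.55  61.46] rel px -0.32 py 0.98 z -0.54 lean 0.170
F px -0.29 py -0.27 z -3.72 M px -0.164 py 0.004 op 25.47
-.3,1,-1,.17 travel mm [0.46, 0.04, 0.06] dr [0.0, 0.0001, -0.0004]
```

play_rows --claw '[220,220,220,220]' --travel '[[0.0003,0,0.0001],[0.0006,0,0.0001],[0.0009,0,0.0001],[0.0009,0,0.0001]]' --dr '[[0,0,0],[0,0,0],[0,0,0],[0,0,0]]'

```text
time: 13.45
eef_pos: [0.5536, 0.1802, 0.1052]
tcp_rot: [0.457, 0.613, -0.385, 0.517]
contact_force: [0.6, -0.5, -2.5]
opening: 0.298
```

```bash
python3 n.py -.3,1,-1.5,.17 -.3,.6,-1.5,.17
```

```text
t 13.45 foot [552.05 185.63  60.52] rel px -0.36 py 1.07 z -1.48 lean 0.170
F px 0.42 py -0.68 z -2.51 M px -0.140 py 0.036 op 25.32
-.3,1,-1.5,.17 travel mm [0.0, 0.07, 0.08] dr [0.0001, 0.0001, -0.0004]
-.3,.6,-1.5,.17 travel mm [-0.06, 0.07, 0.47] dr [0.0001, 0.0001, -0.0004]
```

play_rows --claw '[220,220]' --travel '[[-0.0001,0,0.0003],[-0.0001,0,0.0003]]' --dr '[[0,0,0],[0,0,0]]'

```text
time: 13.65
eef_pos: [0.5537, 0.18, 0.1052]
tcp_rot: [0.457, 0.613, -0.385, 0.517]
contact_force: [0.3, 1.2, -3.3]
opening: 0.298
```

play_rows --claw '[220,220]' --travel '[[-0.0001,0,0.0003],[-0.0001,0,0.0003]]' --dr '[[0,0,0],[0,0,0]]'

```text
time: 13.85
eef_pos: [0.5537, 0.1799, 0.1052]
tcp_rot: [0.457, 0.613, -0.385, 0.516]
contact_force: [-0.5, 1.6, -3.8]
opening: 0.299
```

```bash
python3 n.py 
```

```text
t 13.85 foot [552.06 185.4   60.56] rel px -0.41 py 0.85 z -1.44 lean 0.171
F px -0.07 py 1.65 z -3.76 M px 0.065 py -0.009 op 25.39
```

play_rows --claw '[220,220]' --travel '[[0,0.0003,-0.0004],[0,0.0006,-0.0004]]' --dr '[[0,0,0],[0,0,0]]'

```text
time: 14.05
eef_pos: [0.554, 0.1803, 0.1053]
tcp_rot: [0.457, 0.613, -0.385, 0.517]
contact_force: [-1.1, 0.3, -2.5]
opening: 0.294
```

```bash
python3 n.py 
```

```text
t 14.05 foot [552.36 185.77  60.58] rel px -0.02 py 1.13 z -1.42 lean 0.171
F px -0.95 py 0.59 z -2.53 M px -0.076 py 0.164 op 25.01
```

play_rows --claw '[220,220]' --travel '[[0,0.0003,0],[0,0.0003,0]]' --dr '[[0,0,0],[0,0,0]]'

```text
time: 14.25
eef_pos: [0.5541, 0.1804, 0.1052]
tcp_rot: [0.457, 0.613, -0.385, 0.516]
contact_force: [-1.1, -0.0, -2.1]
opening: 0.3
```

```bash
python3 n.py 
```

```text
t 14.25 foot [552.41 185.79  60.53] rel px 0.03 py 1.12 z -1.47 lean 0.171
F px -1.07 py 0.28 z -2.13 M px -0.038 py 0.161 op 25.52
```

play_rows --claw '[220,220,220]' --travel '[[0,-0.0004,0],[0,-0.0008,0],[0,-0.0008,0]]' --dr '[[0,0,0],[0,0,0],[0,0,0]]'

```text
time: 14.55
eef_pos: [0.5535, 0.1801, 0.1053]
tcp_rot: [0.457, 0.613, -0.385, 0.517]
contact_force: [-0.0, 0.2, -2.0]
opening: 0.302
```

```bash
python3 n.py 
```

```text
t 14.55 foot [551.87 185.52  60.61] rel px -0.56 py 1.02 z -1.39 lean 0.170
F px 0.04 py 0.21 z -1.97 M px -0.076 py -0.015 op 25.68
```

play_rows --claw '[220,220]' --travel '[[0,-0.0003,0],[0,-0.0003,0]]' --dr '[[0,0,0],[0,0,0]]'

```text
time: 14.75
eef_pos: [0.5534, 0.18, 0.1054]
tcp_rot: [0.457, 0.613, -0.385, 0.517]
contact_force: [0.1, -0.6, -2.8]
opening: 0.299
```

```bash
python3 n.py -.5,1.2,-3,.14 -.5,1.15,-5,.11
```

```text
t 14.75 foot [551.78 185.45  60.73] rel px -0.67 py 0.98 z -1.27 lean 0.170
F px -0.13 py -0.60 z -2.83 M px -0.069 py -0.047 op 25.39
-.5,1.2,-3,.14 travel mm [1.82, 0.17, -1.28] dr [-0.0, -0.0303, -0.0001]
-.5,1.15,-5,.11 travel mm [3.91, 0.17, -2.24] dr [-0.0, -0.0603, -0.0001]
```

```bash
python3 n.py -.45,1.15,-1.7,.13 -.45,1.1,-1.9,.09
```

```text
t 14.75 foot [551.78 185.45  60.73] rel px -0.67 py 0.98 z -1.27 lean 0.170
F px -0.13 py -0.60 z -2.83 M px -0.069 py -0.047 op 25.39
-.45,1.15,-1.7,.13 travel mm [0.57, 0.22, -1.9] dr [-0.0, -0.0403, -0.0001]
-.45,1.1,-1.9,.09 travel mm [0.95, 0.22, -3.61] dr [-0.0, -0.0803, -0.0001]
```

play_rows --claw '[220,220,220,220,220]' --travel '[[0.0002,0.0002,-0.0006],[0.0004,0.0002,-0.0013],[0.0006,0.0002,-0.0019],[0.0006,0.0002,-0.0019],[0.0006,0.0002,-0.0019]]' --dr '[[0,-0.013,0],[0,-0.027,0],[0,-0.04,0],[0,-0.04,0],[0,-0.04,0]]'

```text
time: 15.25
eef_pos: [0.553, 0.1821, 0.1051]
tcp_rot: [0.449, 0.603, -0.394, 0.529]
contact_force: [-0.3, -0.4, -2.4]
opening: 0.296
```

```bash
python3 n.py -.45,1.1,-1.9,.09 
```

```text
t 15.25 foot [551.87 185.81  60.25] rel px -0.47 py 1.30 z -1.75 lean 0.130
F px -0.39 py -0.35 z -2.38 M px -0.103 py 0.018 op 25.12
-.45,1.1,-1.9,.09 travel mm [0.24, 0.03, -1.58] dr [0.0004, -0.0401, -0.0]
```

play_rows --claw '[220,220,220,220,220]' --travel '[[0.0001,0,-0.0005],[0.0002,0,-0.0011],[0.0002,0,-0.0016],[0.0002,0,-0.0016],[0.0002,0,-0.0016]]' --dr '[[0,-0.013,0],[0,-0.027,0],[0,-0.04,0],[0,-0.04,0],[0,-0.04,0]]'

```text
time: 15.75
eef_pos: [0.5525, 0.1838, 0.1051]
tcp_rot: [0.441, 0.592, -0.403, 0.541]
contact_force: [-0.6, 0.5, -3.4]
opening: 0.297
```

```bash
python3 n.py -.45,1.05,-2.1,.05 
```

```text
t 15.75 foot [551.88 185.78  60.14] rel px -0.47 py 1.27 z -1.86 lean 0.090
F px -0.46 py 0.62 z -3.36 M px -0.116 py 0.010 op 25.23
-.45,1.05,-2.1,.05 travel mm [0.34, 0.03, -1.56] dr [0.0007, -0.04, -0.0001]
```

play_rows --claw '[220,220,220,220,220]' --travel '[[0.0001,0,-0.0005],[0.0002,0,-0.0011],[0.0003,0,-0.0016],[0.0003,0,-0.0016],[0.0003,0,-0.0016]]' --dr '[[0,-0.013,0],[0,-0.027,0],[0,-0.04,0],[0,-0.04,0],[0,-0.04,0]]'

```text
time: 16.25
eef_pos: [0.552, 0.1855, 0.105]
tcp_rot: [0.433, 0.581, -0.412, 0.553]
contact_force: [0.5, -0.1, -2.1]
opening: 0.297
```

```bash
python3 n.py -.45,1.05,-2.1,.0 
```

```text
t 16.25 foot [551.89 185.74  59.96] rel px -0.48 py 1.23 z -2.04 lean 0.050
F px 0.49 py -0.29 z -2.08 M px -0.052 py -0.012 op 25.28
-.45,1.05,-2.1,.0 travel mm [0.21, 0.04, -2.06] dr [0.0011, -0.0499, -0.0001]
```

play_rows --claw '[220,220,220,220,220,220]' --travel '[[0.0001,0,-0.0005],[0.0002,0,-0.001],[0.0002,0,-0.0015],[0.0002,0,-0.002],[0.0002,0,-0.002],[0.0002,0,-0.002]]' --dr '[[0,-0.013,0],[0,-0.026,0],[0,-0.038,0],[0.001,-0.05,0],[0.001,-0.05,0],[0.001,-0.05,0]]'

```text
time: 16.85
eef_pos: [0.5513, 0.1876, 0.1049]
tcp_rot: [0.423, 0.567, -0.422, 0.567]
contact_force: [-0.0, -0.4, -2.2]
opening: 0.3
```

```bash
python3 n.py -.45,1.05,-4,.0 
```

```text
t 16.85 foot [551.89 185.64  59.89] rel px -0.51 py 1.13 z -2.11 lean 0.000
F px -0.15 py -0.42 z -2.25 M px -0.001 py -0.038 op 25.48
-.45,1.05,-4,.0 travel mm [1.89, 0.06, 0.08] dr [0.0003, 0.0001, -0.0001]
```

play_rows --claw '[220,220,220,220,220]' --travel '[[0.0004,0,0],[0.0008,0,0],[0.0012,0,0],[0.0016,0,0],[0.0016,0,0]]' --dr '[[0,0,0],[0,0,0],[0,0,0],[0,0,0],[0,0,0]]'

```text
time: 17.35
eef_pos: [0.5513, 0.1875, 0.1032]
tcp_rot: [0.422, 0.567, -0.423, 0.567]
contact_force: [0.0, 0.6, -2.1]
opening: 0.3
```

```bash
python3 n.py -.45,1.05,-4,.0 
```

```text
t 17.35 foot [551.84 185.62  58.2 ] rel px -0.56 py 1.12 z -3.80 lean 0.000
F px 0.22 py 0.58 z -2.07 M px 0.003 py 0.011 op 25.53
-.45,1.05,-4,.0 travel mm [0.2, 0.11, 0.07] dr [0.0003, 0.0, 0.0001]
```

play_rows --claw '[220,220,220,220,220]' --travel '[[0.0005,0,0],[0.001,0,0],[0.0015,0,0],[0.002,0,0],[0.002,0,0]]' --dr '[[0,0,0],[0,0,0],[0,0,0],[0,0,0],[0,0,0]]'

```text
time: 17.85
eef_pos: [0.5512, 0.1875, 0.1011]
tcp_rot: [0.422, 0.567, -0.423, 0.567]
contact_force: [0.0, -0.6, -1.8]
opening: 0.299
```

```bash
python3 n.py -.45,1.05,-6,.0 
```

```text
t 17.85 foot [551.76 185.57  56.09] rel px -0.65 py 1.10 z -5.91 lean 0.000
F px -0.16 py -0.61 z -1.83 M px -0.018 py 0.090 op 25.40
-.45,1.05,-6,.0 travel mm [0.09, 0.19, 0.05] dr [0.0002, 0.0, 0.0003]
```

play_rows --claw '[220,220,220,220,220,220,220]' --travel '[[0.0005,0.0001,0],[0.001,0.0002,0],[0.0016,0.0002,0],[0.0022,0.0002,0],[0.0028,0.0002,0],[0.0034,0.0002,0],[0.0034,0.0002,0]]' --dr '[[0,0,0],[0,0,0],[0,0,0],[0,0,0],[0,0,0],[0,0,0],[0,0,0]]'

```text
time: 18.55
eef_pos: [0.5513, 0.1875, 0.0975]
tcp_rot: [0.422, 0.567, -0.423, 0.567]
contact_force: [0.5, -0.8, -1.9]
opening: 0.3
```

```bash
python3 n.py -.45,1.05,-12,.0 
```

```text
t 18.55 foot [551.83 185.61  52.52] rel px -0.57 py 1.12 z -9.48 lean 0.001
F px 0.19 py -0.93 z -1.88 M px 0.032 py -0.005 op 25.52
-.45,1.05,-12,.0 travel mm [2.52, 0.1, 0.07] dr [0.0002, -0.0, 0.0006]
```

play_rows --claw '[220,220,220,220,220,220,220,220]' --travel '[[0.0006,0.0001,0],[0.0012,0.0001,0.0001],[0.0018,0.0001,0.0001],[0.0024,0.0001,0.0001],[0.003,0.0001,0.0001],[0.0036,0.0001,0.0001],[0.0042,0.0001,0.0001],[0.0042,0.0001,0.0001]]' --dr '[[0,0,0],[0,0,0],[0,0,0],[0,0,0],[0,0,0],[0,0,0],[0,0,0],[0,0,0]]'

```text
time: 19.35
eef_pos: [0.5513, 0.1874, 0.0932]
tcp_rot: [0.422, 0.567, -0.423, 0.567]
contact_force: [0.2, 0.2, -2.4]
opening: 0.297
```

```bash
python3 n.py -.45,1.05,-18,.0 
```

```text
t 19.35 foot [551.88 185.52  48.19] rel px -0.56 py 1.02 z -13.81 lean 0.001
F px 0.22 py 0.09 z -2.35 M px -0.041 py 0.008 op 25.22
-.45,1.05,-18,.0 travel mm [4.19, 0.07, -0.03] dr [0.0003, -0.0, 0.0008]
```

play_rows --claw '[220,220,220,220,220,220,220,220,220,220]' --travel '[[0.0007,0.0001,0],[0.0014,0.0001,0],[0.0021,0.0001,0],[0.0028,0.0001,0],[0.0035,0.0001,0],[0.0042,0.0001,0],[0.0049,0.0001,0],[0.0056,0.0001,0],[0.0063,0.0001,0],[0.0063,0.0001,0]]' --dr '[[0,0,0],[0,0,0],[0,0,0],[0,0,0],[0,0,0],[0,0,0],[0,0,0],[0,0,0],[0,0,0],[0,0,0]]'

```text
time: 20.35
eef_pos: [0.5513, 0.1875, 0.0867]
tcp_rot: [0.422, 0.567, -0.423, 0.567]
contact_force: [-0.3, -0.4, -3.0]
opening: 0.296
```

```bash
python3 n.py -.45,1.05,-25,.0 
```

```text
t 20.35 foot [551.85 185.55  41.74] rel px -0.57 py 1.06 z -20.26 lean 0.001
F px -0.38 py -0.26 z -3.05 M px 0.033 py 0.001 op 25.20
-.45,1.05,-25,.0 travel mm [4.74, 0.08, 0.0] dr [0.0003, -0.0001, 0.0011]
```

play_rows --claw '[220,220,220,220,220,220,220,220,220,220,220,220]' --travel '[[0.0008,0.0001,0],[0.0016,0.0001,0],[0.0024,0.0001,0],[0.0032,0.0001,0],[0.004,0.0001,0],[0.0048,0.0001,0],[0.0056,0.0001,0],[0.0064,0.0001,0],[0.0072,0.0001,0],[0.008,0.0001,0],[0.0088,0.0001,0],[0.0088,0.0001,0]]' --dr '[[0,0,0.001],[0,0,0.001],[0,0,0.001],[0,0,0.001],[0,0,0.001],[0,0,0.001],[0,0,0.001],[0,0,0.001],[0,0,0.001],[0,0,0.001],[0,0,0.001],[0,0,0.001]]'

```text
time: 21.55
eef_pos: [0.5513, 0.1875, 0.0778]
tcp_rot: [0.422, 0.567, -0.423, 0.567]
contact_force: [-0.2, -1.1, -2.8]
opening: 0.299
```

```bash
python3 n.py -.45,1.05,-39,.0 
```

```text
t 21.55 foot [551.87 185.55  32.77] rel px -0.55 py 1.05 z -29.23 lean 0.000
F px -0.46 py -1.00 z -2.82 M px 0.006 py -0.023 op 25.45
-.45,1.05,-39,.0 travel mm [9.77, 0.09, -0.0] dr [0.0002, -0.0002, 0.0004]
```

play_rows --claw '[220,220,220,220,220,220,220,220,220,220,220,220,220,220]' --travel '[[0.0008,0.0001,0],[0.0016,0.0001,0],[0.0024,0.0001,0],[0.0032,0.0001,0],[0.004,0.0001,0],[0.0048,0.0001,0],[0.0056,0.0001,0],[0.0064,0.0001,0],[0.0072,0.0001,0],[0.0079,0.0001,0],[0.0085,0.0001,0],[0.009,0.0001,0],[0.0093,0.0001,0],[0.0093,0.0001,0]]' --dr '[[0,0,0],[0,0,0],[0,0,0],[0,0,0],[0,0,0],[0,0,0],[0,0,0],[0,0,0],[0,0,0],[0,0,0],[0,0,0],[0,0,0],[0,0,0],[0,0,0]]'

```text
time: 22.95
eef_pos: [0.5514, 0.1875, 0.0684]
tcp_rot: [0.422, 0.567, -0.423, 0.567]
contact_force: [0.2, -0.3, -3.1]
opening: 0.301
```

play_rows --claw '[220,220,220]' --travel '[[0.0003,0,0],[0.0006,0,0],[0.0006,0,0]]' --dr '[[0,0,0],[0,0,0],[0,0,0]]'

```text
time: 23.25
eef_pos: [0.5514, 0.1875, 0.0678]
tcp_rot: [0.422, 0.567, -0.423, 0.567]
contact_force: [-0.1, -0.6, -2.5]
opening: 0.296
```

```bash
python3 n.py -.45,1.05,-40,.0 
```

```text
t 23.25 foot [551.92 185.58  22.82] rel px -0.50 py 1.06 z -39.18 lean 0.000
F px -0.29 py -0.49 z -2.52 M px 0.008 py -0.008 op 25.20
-.45,1.05,-40,.0 travel mm [0.82, 0.03, 0.01] dr [0.0002, -0.0002, 0.0005]
```

Now the last millimetre in small steps until the shoulder touches.

play_rows --claw '[220,220,220]' --travel '[[0.0003,0,0],[0.0006,0,0],[0.0006,0,0]]' --dr '[[0,0,0],[0,0,0],[0,0,0]]'

```text
time: 23.55
eef_pos: [0.5513, 0.1875, 0.0672]
tcp_rot: [0.422, 0.567, -0.423, 0.567]
contact_force: [0.2, -0.3, -2.0]
opening: 0.3
```

play_rows --claw '[220,220]' --travel '[[0.0003,0,0],[0.0003,0,0]]' --dr '[[0,0,0],[0,0,0]]'

```text
time: 23.75
eef_pos: [0.5514, 0.1875, 0.067]
tcp_rot: [0.422, 0.567, -0.423, 0.567]
contact_force: [-1.3, 0.7, -0.9]
opening: 0.296
```

play_rows --claw '[220,220]' --travel '[[0.0003,0,0],[0.0003,0,0]]' --dr '[[0,0,0],[0,0,0]]'

```text
time: 23.95
eef_pos: [0.5515, 0.1875, 0.067]
tcp_rot: [0.422, 0.567, -0.423, 0.567]
contact_force: [-1.3, -0.9, -0.8]
opening: 0.302
```

```bash
python3 n.py -.45,1.05,-40,.0 
```

```text
t 23.95 foot [552.03 185.6   21.96] rel px -0.39 py 1.06 z -40.04 lean 0.000
F px -1.53 py -0.45 z -0.83 M px -0.051 py 0.136 op 25.64
-.45,1.05,-40,.0 travel mm [-0.04, -0.08, 0.0] dr [0.0003, -0.0001, 0.0004]
```

play_rows --claw '[220,220]' --travel '[[0.0003,0,0],[0.0004,0,0]]' --dr '[[0,0,0],[0,0,0]]'

```text
time: 24.15
eef_pos: [0.5516, 0.1875, 0.0669]
tcp_rot: [0.422, 0.567, -0.423, 0.567]
contact_force: [-1.5, -0.1, 1.4]
opening: 0.299
```

```bash
python3 n.py -.45,1.05,-40,.0 
```

```text
t 24.15 foot [552.12 185.61  21.93] rel px -0.30 py 1.04 z -40.07 lean 0.000
F px -1.47 py 0.36 z 1.42 M px 0.036 py 0.301 op 25.39
-.45,1.05,-40,.0 travel mm [-0.07, -0.17, -0.02] dr [0.0003, -0.0001, 0.0004]
```

play_rows --claw '[170,160,140,120,100,80,60,60,60]' --travel '[[0,0,0],[0,0,0],[0,0,0],[0,0,0],[0,0,0],[0,0,0],[0,0,0],[0,0,0],[0,0,0]]' --dr '[[0,0,0],[0,0,0],[0,0,0],[0,0,0],[0,0,0],[0,0,0],[0,0,0],[0,0,0],[0,0,0]]'

```text
time: 25.05
eef_pos: [0.5516, 0.1875, 0.0669]
tcp_rot: [0.422, 0.567, -0.423, 0.567]
contact_force: [0.5, 0.4, 0.3]
opening: 0.766
```

play_rows --claw '[60,60,60,60,60,60,60,60,60,60,60,60]' --travel '[[-0.003,0,0],[-0.01,0,0],[-0.02,0,0],[-0.032,0,0],[-0.045,0,0],[-0.06,0,0],[-0.08,0,0],[-0.1,0,0],[-0.12,0,0],[-0.135,0,0],[-0.14,0,0],[-0.14,0,0]]' --dr '[[0,0,0],[0,0,0],[0,0,0],[0,0,0],[0,0,0],[0,0,0],[0,0,0],[0,0,0],[0,0,0],[0,0,0],[0,0,0],[0,0,0]]'

```text
time: 26.25
eef_pos: [0.552, 0.1876, 0.2081]
tcp_rot: [0.423, 0.567, -0.422, 0.567]
contact_force: [0.1, -0.6, 0.9]
opening: 0.766
```

```bash
python3 - <<'E'
from h import *
from plant import vision
s=st(); print(s["time"],s["eef_pos"],s["contact_force"])
d=vision.read_camera("scene"); np.savez("scene6.npz",**d); P=deproj(d)
a=cv2.resize(d["img"][150:230,295:375,::-1],(400,400),interpolation=cv2.INTER_CUBIC); b=cv2.resize(d["img"][220:300,170:270,::-1],(400,400),interpolation=cv2.INTER_CUBIC)
cv2.imwrite("pics/a6.png",np.hstack([a,b]))
z=P[...,2]; m=(np.hypot(P[...,0]-.555,P[...,1]-.184)<.04)&(z>.09)&(z<.13); print("head top: n",m.sum(),"z pct",np.percentile(z[m],[50,80,95]).round(4),"med xy",np.median(P[m],0).round(4))
# predicted head-top centre px if home (robot frame), add scene offset ~(+.95,+1)
print(proj(d,[.552,.1857,.107]),z[165:200:2,334:339].round(3))
E
```

```text
26.25 [0.55203597 0.18758377 0.20813545] [ 0.09116325 -0.57753372  0.93985818]
head top: n 108 z pct [0.1036 0.1055 0.1066] med xy [0.5602 0.1784 0.1036]
[[335.81742274 181.424245  ]] [[ 0.    -0.004 -0.002  0.001 -0.005]
 [-0.001 -0.001  0.001  0.002 -0.001]
 [-0.003  0.002  0.001 -0.002 -0.002]
 [-0.003 -0.001 -0.002 -0.002 -0.   ]
 [-0.002 -0.003 -0.006 -0.003 -0.001]
 [-0.001 -0.    -0.005 -0.003  0.001]
 [-0.002 -0.001 -0.003 -0.001 -0.002]
 [-0.001  0.     0.001  0.002 -0.006]
 [ 0.106  0.105  0.106  0.105  0.106]
 [ 0.107  0.106  0.105  0.784  0.106]
 [ 0.104  0.105  0.103  0.105  0.105]
 [ 0.098  0.098  0.099  0.099  0.099]
 [ 0.089  0.093  0.095  0.094  0.094]
 [ 0.087  0.085  0.086  0.086  0.087]
 [ 0.079  0.081  0.08   0.079  0.082]
 [ 0.075  0.072  0.074  0.074  0.076]
 [ 0.065  0.068  0.066  0.069  0.071]
 [ 0.059  0.06   0.064  0.064  0.06 ]]
```

View pics/a6.png

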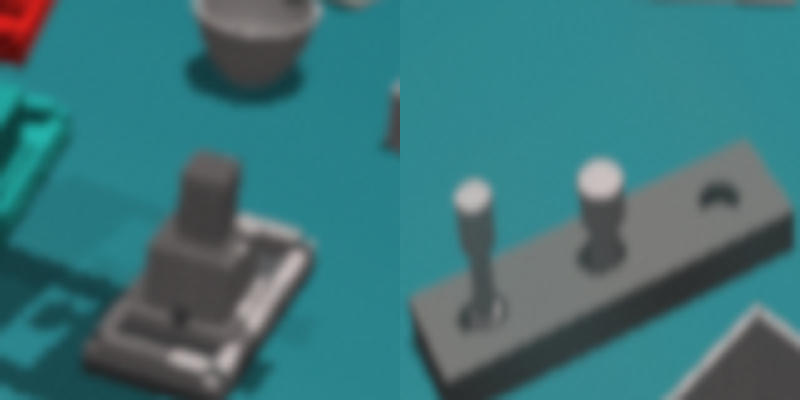

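```bash
python3 -c "
from plant import ctrl
print(ctrl.sign_off())"
```

```text
the job is handed in; nothing more can be done
None
```

The square-headed tamp is fitted in the press's bore and released, and I handed the job in after about 26 s of robot time. I have not been told a verdict.

**How it went in:** I lifted the tamp out and set it into the mouth leaning 0.17 rad, lower edge first. The first try rested on the sleeve's flat top. The bore turned out to be about 1 mm to +y and 0.5 mm to -x of my camera estimate. With the edge in the mouth, I clearly felt the -y and +x walls. The -x wall gave only a faint moment signal, so I set the centre there partly by inference. I then straightened the tamp and slid it down until the shoulder touched.

**Forces:** the highest I read at the tool was about 4 to 5 N above the free reading. Force is only reported at the end of each move, so short peaks in between were not seen.

**Last checks:**
- **Straightness:** the tool was upright within 0.001 rad at release.
- **Depth:** the head's top measured about 0.1055 m in the scene camera, against 0.107 m for home. That camera's depth read about 1.5 to 2 mm low on known heights before the move, so this fits home. The last descent also stopped at home depth: nominal foot height 21.9 mm against 22.
- **Other tamps:** the picture after release shows both round-headed tamps standing in their wells, and the gripper clear of everything.

**Disagreement:** the two cameras differed by about 4 mm in position. I settled it by comparing the held tamp with the bore in the same scene view.

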